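Tug-test the cradles of a controller rack

TASK

Tug-test both blue controller cradles on the wooden rack: pull each straight up until you feel about 12 N, never more than 18 N, and hold that pull for about a second. Let the one that its clip holds settle back and leave it in the rack; the other has a broken clip and simply lifts out: stand it upright in the middle of the glass dish, gently. Leave the mouse, the cup lid and the case where they are.

Things in the scene. Friction and masses are not known exactly. Their poses are not given: they have to be found in the camera images.
- rack: Fixed wooden controller rack, 110 mm (its x) by 340 mm (its y), top face 36 mm above the desk; a darker cheek 14 mm thick, 56 mm high beyond each end. Origin: centre of the underside, z up. Sockets 31 by 47 mm, 25 mm deep, at y = +80 and -80 mm in its top, a cradle in each (either in either). One socket clip is sound, one broken; they look alike, only pulling tells.
- cradle_a: One of two identical blue plastic cradles, 0.1 to 0.2 kg. Origin: centre of its collar's underside, resting on the rack top; z up, y along its bar. Tongue 28 (x) by 44 (y) by 20 mm below the origin; collar 46 by 64 by 6 mm; neck 20 by 34 mm; level bar 20 mm thick (x), 104 mm long (y), z 58 to 74 mm, with a 10 mm stub at each end up to z 94 mm. See point cradle_a_bar for how clips behave.
- cradle_b: The other of the two identical blue cradles: same shape, size, origin, axes and grip as cradle_a. Once out of the rack a cradle stands by itself on the flat foot of its tongue, 20 mm below its origin.
- dish: Clear round glass dish, loose, 0.6 kg, 170 mm across its rim and 28 mm high; its flat inner floor is about 126 mm across and 6 mm above the desk. Origin: centre of the underside, z up. It stands on the other side of the robot's midline from the rack.
- mouse: Pink plastic computer mouse, 112 by 60 mm, 36 mm high, beyond the work. Origin: centre of the underside. Leave it alone.
- cup_lid: Round stainless cup lid, 84 mm across, 28 mm high with its black slide, beyond the work. Origin: centre of the underside. Leave it alone.
- case: Small flip-top plastic case, snapped shut, 75 by 110 mm, 37 mm high, beyond the work. Origin: centre of the underside. Leave it alone.
- cradle_a_bar (a point): Middle of the bar of cradle_a, 66 mm above its origin: pinch the bar here from above, across its 20 mm (x). On either cradle a sound clip yields upward like a spring, 0.67 mm per N beyond the cradle's own weight (about 7 mm at 12 N), and draws back when eased; over 18 N (11 mm) overstrains it. A broken clip lets the cradle lift out with its weight only.
- cradle_b_bar (a point): Middle of the bar of cradle_b, 66 mm above its origin; pinch it like the other.
Not all that is in view belongs to the job. What is shaped like the cradle_b but pink or turquoise is not meant.

How it is judged:
By the outcome, as a careful person would: the job done as asked, in the order asked, and still so for the second after the job is handed in, with the robot touching nothing.
It also fails if it takes over 61 s, if anything falls off the work surface, if the arm or the gripper's body presses on something with over 40 N, if the wrist force passes 120 N, or if a joint passes its speed limit or range.

ROBOT

A 7-joint arm with a two-finger parallel gripper is mounted at the origin on the work surface. World frame = base frame: x ahead of the robot, y to its left, z up, the work surface at z = 0. Lengths are in m, angles in rad, forces in N, time in s.
With the tool pointing down it reaches from about 0.4 to 0.85 m from the base axis. Payload 4.5 kg.
Tool frame: the origin (TCP) lies midway between the tips of the shut fingers; the grasp point (between the pads) lies 19 mm behind it; z points along the fingers, y is the line along which they close (so a half turn about z gives the same grasp; the last joint's range is limited). The gripper opens to 88 mm and grips with 3 to 60 N. Pads are 18 mm wide; open, the fingers measure 123 mm over their backs; the gripper's body (75 mm by 187 mm) begins 45 mm behind the grasp point.
Start: joints at [1.343, 0.689, -0.195, 1.565, 0.157, 0.902, -0.215], TCP at [0.162, -0.604, 0.212] pointing down, gripper open.
Joint ranges: [-3.01, 3.01], [-0.46, 2.08], [-1.47, 1.51], [0.13, 2.56], [-1, 4.14], [0.04, 2.09], [-2.66, 2.66]. Speed limits (rad/s): [2.57, 2.57, 3.14, 3.14, 3.14, 3.14, 3.14].

INTERFACE

Orientations are given as a unit quaternion [x, y, z, w].
In Python, from plant import r gives the robot as it stands. The module is installed in compiled form; this text tells all that it offers.
- The arm moves only by the tool step_arm, never from a script. Its argument "series" is a list of rows, each a list of 7 numbers: the shift along the world's x, y, z in mm, then the turn, a rotation vector about the world's x, y, z in rad, then the closure, from 0 (fully open) to 1 (shut). A call has 1 to 20 rows; each row shifts and turns the commanded pose from where the row before left it; what a row does not reach is not made up. A row lasts 1/10 s, in which the tool goes at most 50 mm and 8.59 degrees, less where a joint would pass 70% of its speed; a pose out of reach is approached as far as the arm can. A call is refused whole if a number of a shift passes 50 or a number of a turn 0.15, either way. A call with a gripper value outside its range is refused whole. The fingers move at their own pace and stop on an object; "force" is the grip in N (left out, the last holds). Time passes only in rows, so rows that do not move let the fingers close. It gives the time, the measured TCP pose, the force, the opening and the grip force at its end, in the units of the state.
- r.get_state(): the state, without advancing time (a new reading comes with each control period).
- r.snapshot(name): name is "side" or "top" or "wrist"; returns (picture, depth): 420x560x3 uint8, blue, green, red; 420x560 float32, m along the optical axis (not along the pixel's ray), 0 where there is no reading.
- r.get_calibration(name): a dict with "intrinsics" (3x3 intrinsics, pixels), "dist_coeffs" ([k1, k2, p1, p2, k3] as OpenCV has them; the pictures are not rectified), "pose" (4x4, takes a point from camera to world coordinates). Camera axes: x right, y up, looking along -z (the intrinsics and any distortion apply to the point x, -y, -z); pixel columns grow to the right and rows downward; lengths in m; the calibration is good to about 2 mm. A picture is of the moment at which its call begins: read the wrist's pose just before it. get_calibration takes no time and is no camera call; for the wrist camera it gives the pose at the moment of the call.
- r.finish_job(): hands the job in; it is judged then, once.
The state is a dict: "clock": time; "q": joint angles; "qd": joint speeds; "joint_torque": joint torques, N m; "tool_pos": TCP position; "eef_rot": TCP orientation; "contact_force": force on the tool from outside, world axes, zero at the start; "moment": the same for the moment, N m; "opening": opening from 0.0 (shut) to 1.0 (fully open); "finger_force": force on a finger pad.
Only numpy, scipy, OpenCV 4.12 (cv2) and the standard library are available. Lean on these libraries where they do the work, as an engineer would, in place of code of your own. Each camera call takes 0.05 s, during which the arm holds its last target. There are 200 camera calls.

## Working session

There is one attempt and no reset: what is moved stays moved. The work goes in short steps, Python scripts to look and compute and a tool call to move; the robot and the scene stay as the last step left them, time stands still between calls to the robot, and variables do not carry over. Pictures are saved under pics/ and viewed, at most 10 in all, crops included, and the job is handed in when it is done.

Besides the shell and the picture viewer there is one more tool, called after "Emit:" by a JSON object that holds its "op" and its "data", one argument or row to a line. step_arm: Moves the arm, as the interface text tells. Its arguments: {"type":"object","properties":{"series":{"type":"array"},"force":{"type":"number"}},"required":["series"]}

```bash
mkdir -p pics; cat > h.py <<'E'
import numpy as np, cv2
from plant import r
def snap(n,f=None):
    c=r.get_calibration(n); p,d=r.snapshot(n)
    if f: cv2.imwrite('pics/'+f,p)
    return p,d,c
def ray(c,px):
    K=np.array(c['intrinsics'],float);D=np.array(c['dist_coeffs'],float);T=np.array(c['pose'])
    u=cv2.undistortPoints(np.array(px,float).reshape(-1,1,2),K,D).reshape(-1,2)
    v=np.c_[u[:,0],-u[:,1],-np.ones(len(u))]
    return T[:3,3],v@T[:3,:3].T
def onz(c,px,z):
    o,v=ray(c,px); return o+v*((z-o[2])/v[:,2])[:,None]
def dep(c,px,d):
    o,v=ray(c,px); return o+v*np.array(d).reshape(-1,1)
E
python3 - <<'E'
from h import *
for n in('top','side'):
    p,d,c=snap(n,n+'1.png'); print(n,np.round(c['pose'],3).tolist(),(d>0).mean())
s=r.get_state();print({k:np.round(v,3).tolist() for k,v in s.items()})
E
```

```text
top [[-0.018, 0.994, -0.104, 0.492], [-0.999, -0.015, 0.031, 0.027], [0.029, 0.104, 0.994, 1.057], [0.0, 0.0, 0.0, 1.0]] 0.9958886054421768
side [[-0.856, 0.402, -0.326, 0.249], [-0.517, -0.685, 0.513, 0.54], [-0.017, 0.607, 0.794, 0.877], [0.0, 0.0, 0.0, 1.0]] 0.9962755102040817
{'clock': 0.1, 'q': [1.343, 0.69, -0.195, 1.566, 0.157, 0.902, -0.215], 'qd': [0.001, -0.002, -0.001, -0.004, 0.0, 0.001, -0.0], 'joint_torque': [-0.003, -52.849, -1.271, -15.384, -0.053, 0.002, 0.0], 'tool_pos': [0.162, -0.603, 0.211], 'eef_rot': [0.991, 0.131, -0.0, -0.001], 'contact_force': [-0.116, 0.275, 0.056], 'moment': [-0.01, 0.027, 0.011], 'finger_force': 0.0, 'opening': 1.001}
```

View pics/top1.png

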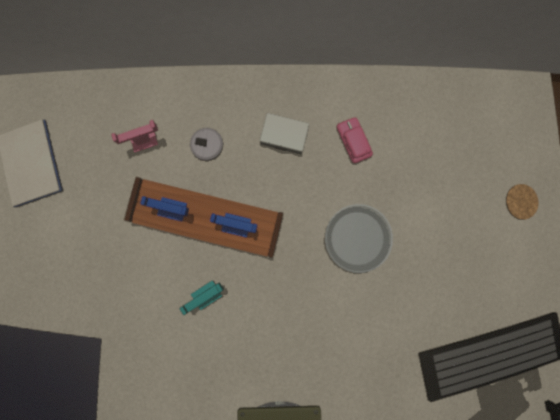

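View pics/side1.png

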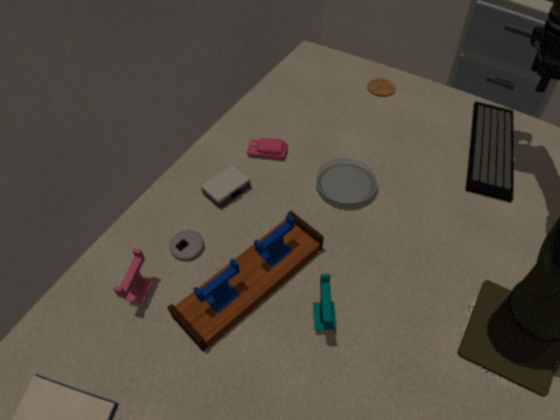

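Top view: the candidates are blue (165,208) and blue (235,225), both in the rack, pink (136,137) and turquoise (203,297). The two blue ones are meant. The dish is at (358,239), the lid at (206,144), the case at (284,134) and the mouse at (354,140). The side view agrees.

```bash
cat > m.py <<'E'
from h import *
def blue(n,f=None):
    p,d,c=snap(n,f); h=cv2.cvtColor(p,cv2.COLOR_BGR2HSV)
    m=cv2.inRange(h,(108,130,40),(128,255,255))
    k,l,st,ce=cv2.connectedComponentsWithStats(m)
    out=[]
    for i in range(1,k):
        if st[i,4]<60: continue
        v,u=np.nonzero((l==i)&(d>0)); P=dep(c,np.c_[u,v],d[v,u]); out.append((ce[i],P))
    return p,d,c,out
if __name__=='__main__':
    for n in('top','side'):
        p,d,c,o=blue(n)
        for ce,P in o:
            b=P[(P[:,2]>.098)&(P[:,2]<.122)]; t=P[P[:,2]>.124]
            if len(b)<10: print(n,ce,len(P));continue
            A=P[P[:,2]>.098][:,:2]; (cx,cy),(w,hh),a=cv2.minAreaRect((A*1000).astype(np.float32))
            print(n,ce.round(),len(P),'z',P[:,2].max().round(4),np.median(b[:,2]).round(4),'rect',np.round([cx,cy,w,hh,a],1),'stub',t.mean(0).round(3) if len(t) else None)
    p,d,c=snap('top')
    h=cv2.cvtColor(p,cv2.COLOR_BGR2HSV); m=cv2.inRange(h,(3,110,60),(16,255,255)); m[:, 330:]=0
    m=cv2.morphologyEx(m,cv2.MORPH_CLOSE,np.ones((25,25))); cs=cv2.findContours(m,0,2)[0]; q=max(cs,key=cv2.contourArea).reshape(-1,2)
    W=onz(c,q,.036)[:,:2]*1000; print('rack',cv2.minAreaRect(W.astype(np.float32)))
    g=cv2.Canny(cv2.GaussianBlur(p,(3,3),0),30,80); v,u=np.nonzero(g[195:285,310:405]); v+=195;u+=310
    W=onz(c,np.c_[u,v],.028)[:,:2]*1000
    R=np.hypot(*(W-W.mean(0)).T); W=W[(R>75)]
    for _ in range(8):
        A=np.c_[2*W,np.ones(len(W))]; s=np.linalg.lstsq(A,(W**2).sum(1),rcond=None)[0]; rad=np.sqrt(s[2]+s[0]**2+s[1]**2)
        e=np.hypot(*(W-s[:2]).T)-rad; W=W[abs(e)<max(2.5,1.5*e.std())]
    print('dish',s[:2],rad,len(W))
    big=cv2.resize(p[170:290,110:410],None,fx=2.6,fy=2.6,interpolation=cv2.INTER_CUBIC); cv2.imwrite('pics/crop.png',cv2.convertScaleAbs(big,alpha=1.5))
E
python3 m.py
```

```text
top [168. 206.] 355 z 0.1327 0.1087 rect [587.6 245.8  93.4  18.9  74.8] stub [0.577 0.205 0.129]
top [236. 222.] 372 z 0.1316 0.1088 rect [547.1  91.8  90.4  18.6  75.1] stub [0.536 0.051 0.129]
side [275. 242.] 483 z 0.1318 0.1093 rect [548.5  96.5 103.9  19.8  75.9] stub [0.548 0.099 0.129]
side [219. 288.] 564 z 0.133 0.1102 rect [589.3 251.4 102.   18.9  76. ] stub [0.59  0.257 0.129]
rack ((568.107666015625, 175.69085693359375), (366.69976806640625, 108.60264587402344), 75.23284149169922)
dish [ 507.11000749 -197.91759072] 82.5304049846207 216
```

View pics/crop.png

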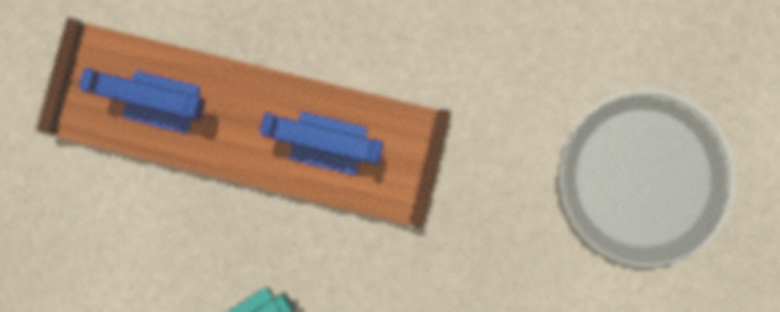

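The crop confirms it: two blue cradles sit in the rack (crop (145,98) and (325,138)) and the dish is at (645,178). I'll approach the nearer cradle at about (548,96), turning the tool +60.5°.

Emit:
{"op": "step_arm", "data": {
  "series": [
    [29,25,4,0,0,0.066,0.3],
    [29,25,4,0,0,0.066,0.3],
    [29,25,4,0,0,0.066,0.3],
    [29,25,4,0,0,0.066,0.3],
    [29,25,4,0,0,0.066,0.3],
    [29,25,0,0,0,0.066,0.3],
    [29,25,0,0,0,0.066,0.3],
    [29,25,0,0,0,0.066,0.3],
    [29,25,0,0,0,0.066,0.3],
    [29,25,0,0,0,0.066,0.3],
    [10,45,0,0,0,0.066,0.3],
    [10,45,0,0,0,0.066,0.3],
    [10,45,0,0,0,0.066,0.3],
    [10,45,0,0,0,0.066,0.3],
    [10,45,0,0,0,0.066,0.3],
    [10,45,0,0,0,0.066,0.3],
    [10,45,0,0,0,0,0.3],
    [10,45,0,0,0,0,0.3],
    [10,45,0,0,0,0,0.3],
    [6,44,0,0,0,0,0.3]
  ],
  "force": 25
}}

```text
clock: 2.25
tool_pos: [0.5483, 0.0972, 0.2322]
eef_rot: [0.791, 0.612, 0.0, 0.0]
contact_force: [0.5, 0.4, 0.6]
opening: 0.696
finger_force: 0.0
```

```bash
cat > w.py <<'E'
from m import *
import sys
p,d,c,o=blue('wrist',sys.argv[1])
print(r.get_state()['tool_pos'])
for ce,P in o:
    A=P[(P[:,2]>.100)&(P[:,2]<.135)]
    if len(A)<50: continue
    B=P[(P[:,2]>.104)&(P[:,2]<.114)]
    print(ce.round(),len(P),'zbar',np.median(B[:,2]).round(4),'rect',np.round(cv2.minAreaRect((A[:,:2]*1000).astype(np.float32))[0],1),np.round(cv2.minAreaRect((A[:,:2]*1000).astype(np.float32))[1:][0],1),'barmean',B.mean(0).round(4),'ang',np.round(cv2.minAreaRect((A[:,:2]*1000).astype(np.float32))[2],1))
E
python3 w.py w1.png
```

```text
[0.54839357 0.10852337 0.23287759]
[287.  39.] 2064 zbar 0.1092 rect [586.7 238.8] [65.9 19.6] barmean [0.5874 0.2423 0.1092] ang 75.2
[285. 167.] 696 zbar 0.1094 rect [557.5 127.6] [38.  18.4] barmean [0.5555 0.1239 0.1094] ang 75.1
[279. 214.] 224 zbar 0.1095 rect [540.8  83. ] [29.9  8.9] barmean [0.5407 0.0827 0.1095] ang 78.4
```

View pics/w1.png

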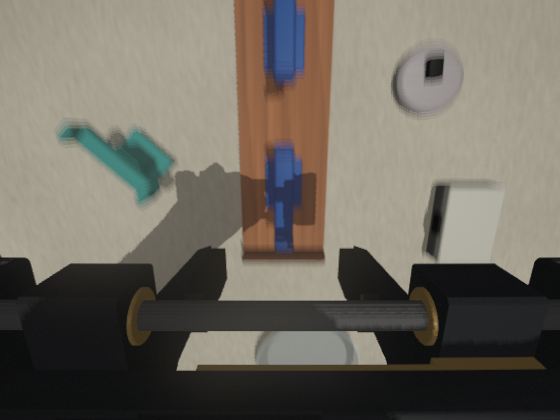

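The wrist view is slightly blurred. The near bar runs along column ~285, rows 145–250, centred between the fingers. I'll let the arm settle and re-measure.

Emit:
{"op": "step_arm", "data": {
  "series": [
    [0,0,0,0,0,0,0.3],
    [0,0,0,0,0,0,0.3],
    [0,0,0,0,0,0,0.3]
  ]
}}

```text
clock: 2.6
tool_pos: [0.5477, 0.0931, 0.232]
eef_rot: [0.791, 0.611, -0.001, 0.0]
contact_force: [-0.2, 0.3, -0.1]
opening: 0.697
finger_force: 0.0
```

```bash
python3 w.py w2.png
```

```text
[0.54774023 0.09312606 0.23199513]
[288.  39.] 2222 zbar 0.1092 rect [585.8 233.8] [67.5 18.9] barmean [0.5873 0.2403 0.1092] ang 74.8
[284. 151.] 159 zbar nan rect [561.5 141.8] [ 7.4 16.8] barmean [nan nan nan] ang 75.0
[286. 170.] 586 zbar 0.1094 rect [555.8 119.4] [29.8 18.5] barmean [0.5557 0.1217 0.1093] ang 74.9
[279. 214.] 211 zbar 0.1096 rect [540.2  78.1] [29.   8.9] barmean [0.5401 0.0783 0.1096] ang 77.9
[281. 245.] 76 zbar nan rect [534.9  52. ] [ 7.1 10.2] barmean [nan nan nan] ang 76.5
  return _methods._mean(a, axis=axis, dtype=dtype,
  ret = ret.dtype.type(ret / rcount)
w.py:9: RuntimeWarning: Mean of empty slice.
  print(ce.round(),len(P),'zbar',np.median(B[:,2]).round(4),'rect',np.round(cv2.minAreaRect((A[:,:2]*1000).astype(np.float32))[0],1),np.round(cv2.minAreaRect((A[:,:2]*1000).astype(np.float32))[1:][0],1),'barmean',B.mean(0).round(4),'ang',np.round(cv2.minAreaRect((A[:,:2]*1000).astype(np.float32))[2],1))
  ret = um.true_divide(
```

Stubs at (561.5,141.8) and (534.9,52.0) put the centre at (548,97). Descend to TCP z = 83 and close.

Emit:
{"op": "step_arm", "data": {
  "series": [
    [0.5,4,-20,0,0,0,0.3],
    [0,0,-25,0,0,0,0.3],
    [0,0,-25,0,0,0,0.4],
    [0,0,-25,0,0,0,0.5],
    [0,0,-20,0,0,0,0.5],
    [0,0,-15,0,0,0,0.5],
    [0,0,-10,0,0,0,0.5],
    [0,0,-6,0,0,0,0.5],
    [0,0,-3,0,0,0,0.5],
    [0,0,0,0,0,0,0.5],
    [0,0,0,0,0,0,0.5],
    [0,0,0,0,0,0,0.6]
  ],
  "force": 30
}}

```text
clock: 3.85
tool_pos: [0.5487, 0.0994, 0.0837]
eef_rot: [0.791, 0.612, 0.001, 0.0]
contact_force: [-0.9, 0.1, 1.1]
opening: 0.431
finger_force: 0.0
```

Emit:
{"op": "step_arm", "data": {
  "series": [
    [0,0,0,0,0,0,0.7],
    [0,0,0,0,0,0,0.75],
    [0,0,0,0,0,0,0.8],
    [0,0,0,0,0,0,0.9],
    [0,0,0,0,0,0,1],
    [0,0,0,0,0,0,1],
    [0,0,0,0,0,0,1]
  ]
}}

```text
clock: 4.55
tool_pos: [0.5486, 0.0997, 0.0838]
eef_rot: [0.791, 0.612, 0.001, 0.0]
contact_force: [1.5, 0.1, 6.4]
opening: 0.002
finger_force: 3.4
```

```bash
python3 - <<'E'
from h import *
p,d,c=snap('wrist'); q,d2,c2=snap('side')
a=cv2.resize(q[190:350,150:360],(525,400),interpolation=cv2.INTER_CUBIC)
b=cv2.resize(p[90:330,180:400],(366,400))
cv2.imwrite('pics/g1.png',cv2.convertScaleAbs(np.hstack([a[:,:430],b]),alpha=1.6))
s=r.get_state();print({k:np.round(v,3).tolist() for k,v in s.items()})
E
```

```text
{'clock': 4.65, 'q': [-0.07, 0.802, -0.326, 1.874, 0.465, 0.539, -0.96], 'qd': [0.0, -0.0, -0.001, -0.001, 0.0, 0.001, 0.001], 'joint_torque': [-0.166, -47.08, -2.867, -7.914, -0.092, -0.031, 0.001], 'tool_pos': [0.549, 0.1, 0.084], 'eef_rot': [0.791, 0.612, 0.001, 0.0], 'contact_force': [-0.479, 0.343, 6.39], 'moment': [-0.111, -0.125, 0.015], 'finger_force': 3.401, 'opening': 0.005}
```

View pics/g1.png

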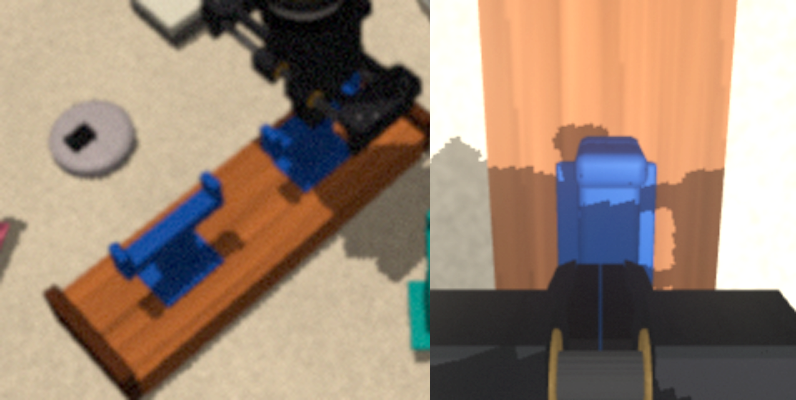

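The fingers are fully shut, yet the bar seems to lie under them. I'll check the fingertip height against the bar in depth.

```bash
python3 - <<'E'
from h import *
p,d,c=snap('wrist')
for u in (268,282,283,296):
  for v in (180,200,220,235,245,250,255,262,270,285):
    print(u,v,p[v,u],dep(c,[[u,v]],d[v,u]).round(4)[0])
E
```

```text
268 180 [58 59 80] [0.5523 0.1457 0.1063]
268 200 [85 51 41] [0.5519 0.1404 0.1286]
268 220 [82 49 35] [0.5383 0.1058 0.0423]
268 235 [82 47 31] [0.5349 0.0936 0.0412]
268 245 [80 46 31] [0.5327 0.0856 0.0415]
268 250 [32 26 26] [0.5428 0.1102 0.112 ]
268 255 [25 22 24] [0.5431 0.1101 0.1183]
268 262 [24 22 25] [0.5436 0.1105 0.1274]
268 270 [22 21 23] [0.5438 0.1098 0.1346]
268 285 [21 20 21] [0.5447 0.1104 0.1492]
282 180 [77 49 47] [0.56   0.1466 0.1228]
282 200 [123  72  48] [0.558  0.139  0.1292]
282 220 [87 51 35] [0.5541 0.1238 0.1095]
282 235 [86 49 32] [0.552  0.1158 0.1098]
282 245 [86 49 31] [0.5505 0.1102 0.1096]
282 250 [53 34 27] [0.55   0.108  0.1111]
282 255 [53 34 26] [0.55   0.1082 0.1181]
282 262 [52 33 24] [0.5501 0.1084 0.1267]
282 270 [51 32 23] [0.5493 0.1054 0.129 ]
282 285 [50 32 21] [0.5473 0.0975 0.1289]
283 180 [77 49 46] [0.5604 0.1466 0.1229]
283 200 [123  72  48] [0.5585 0.1391 0.13  ]
283 220 [87 52 36] [0.5546 0.1238 0.1098]
283 235 [86 49 31] [0.5525 0.1155 0.1094]
283 245 [85 48 30] [0.5509 0.1095 0.1083]
283 250 [41 28 25] [0.5505 0.1079 0.1113]
283 255 [40 27 24] [0.5506 0.1084 0.1187]
283 262 [40 28 24] [0.5506 0.1083 0.1266]
283 270 [39 27 21] [0.5501 0.1065 0.1313]
283 285 [36 25 21] [0.5506 0.1087 0.149 ]
296 180 [77 49 46] [0.5662 0.1452 0.1236]
296 200 [124  72  49] [0.5641 0.1374 0.1292]
296 220 [87 51 36] [0.5612 0.1217 0.1087]
296 235 [86 49 33] [0.5592 0.1139 0.1096]
296 245 [82 48 31] [0.5579 0.1083 0.1098]
296 250 [31 25 25] [0.5572 0.1059 0.1106]
296 255 [25 23 24] [0.557  0.1066 0.1186]
296 262 [26 23 24] [0.5567 0.107  0.1273]
296 270 [23 21 23] [0.5563 0.1068 0.135 ]
296 285 [21 19 21] [0.5556 0.1065 0.1474]
```

Emit:
{"op": "step_arm", "data": {
  "series": [
    [0,0,1,0,0,0,1],
    [0,0,1,0,0,0,1],
    [0,0,1,0,0,0,1],
    [0,0,0,0,0,0,1]
  ]
}}

```text
clock: 5.1
tool_pos: [0.548, 0.0992, 0.086]
eef_rot: [0.791, 0.612, -0.0, -0.0]
contact_force: [0.9, 0.1, 0.5]
opening: 0.006
finger_force: 0.0
```

The force fell to zero, so the fingertips were resting on top of the bar. Their true height is about 25 mm above the reported TCP. I'll lift and measure the tip position by camera.

Emit:
{"op": "step_arm", "data": {
  "series": [
    [0,0,10,0,0,0,1],
    [0,0,30,0,0,0,1],
    [0,0,30,0,0,0,1],
    [0,0,0,0,0,0,1],
    [0,0,0,0,0,0,1],
    [0,0,0,0,0,0,1]
  ]
}}

```text
clock: 5.7
tool_pos: [0.5475, 0.0988, 0.1555]
eef_rot: [0.791, 0.612, -0.001, -0.0]
contact_force: [-0.9, -0.3, 0.0]
opening: 0.003
finger_force: 0.0
```

```bash
python3 - <<'E'
from h import *
s=r.get_state(); t=np.array(s['tool_pos']);print(t)
for n in ('wrist','side','top'):
    p,d,c=snap(n)
    v,u=np.nonzero(d>0); P=dep(c,np.c_[u,v],d[v,u])
    k=(np.hypot(P[:,0]-t[0],P[:,1]-t[1])<.03)&(P[:,2]>.138)&(P[:,2]<t[2]+.1)
    Q=P[k]; print(n,k.sum(), 'zmin',np.sort(Q[:,2])[:40:5].round(4) if len(Q) else 0)
    if len(Q):
        L=Q[Q[:,2]<np.percentile(Q[:,2],10)]; print(L.mean(0).round(4), L.min(0).round(4),L.max(0).round(4), p[v[k],u[k]].mean(0))
    if n=='side': cv2.imwrite('pics/s3.png',cv2.convertScaleAbs(cv2.resize(p[120:320,170:400],(690,600)),alpha=1.6))
E
```

```text
[0.54754498 0.09883005 0.15548552]
wrist 3065 zmin [0.1803 0.181  0.1814 0.1816 0.1818 0.1824 0.1825 0.1826]
[0.5488 0.1081 0.1862] [0.5354 0.1036 0.1803] [0.5627 0.1125 0.1902] [26.97977162 27.05807504 29.76704731]
side 137 zmin [0.1812 0.1847 0.1855 0.1878 0.1883 0.189  0.1894 0.1909]
[0.5472 0.108  0.1845] [0.5357 0.1049 0.1812] [0.56   0.1115 0.1861] [23.20437956 26.35036496 29.54744526]
top 0 zmin 0
```

View pics/s3.png

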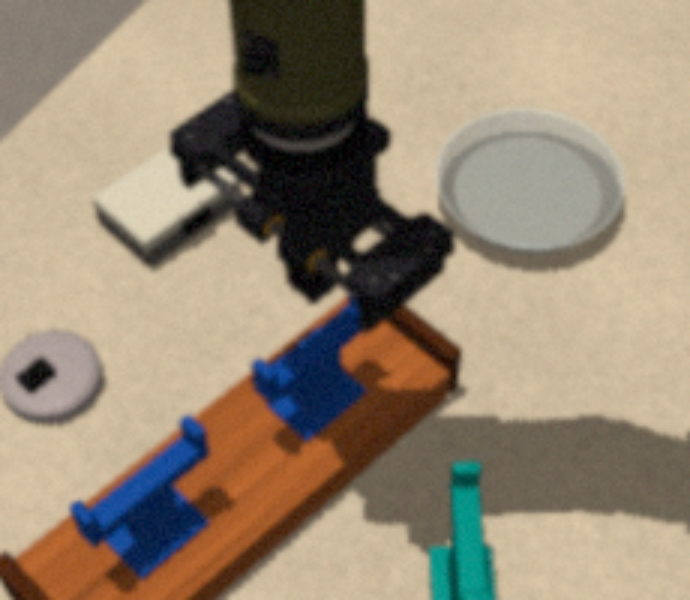

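Both cameras put the tips at z = 0.1805 while the state says 0.1555, so the reported TCP reads 25 mm low (xy is fine). The grasp therefore needs a reported z of about 0.058.

Emit:
{"op": "step_arm", "data": {
  "series": [
    [0.5,-2,0,0,0,0,0.4],
    [0,0,0,0,0,0,0.4],
    [0,0,0,0,0,0,0.4],
    [0,0,0,0,0,0,0.4],
    [0,0,-10,0,0,0,0.4],
    [0,0,-20,0,0,0,0.4],
    [0,0,-20,0,0,0,0.4],
    [0,0,-15,0,0,0,0.4],
    [0,0,-15,0,0,0,0.4],
    [0,0,-10,0,0,0,0.4],
    [0,0,-5,0,0,0,0.4],
    [0,0,-2,0,0,0,0.4],
    [0,0,0,0,0,0,0.4],
    [0,0,0,0,0,0,0.5]
  ],
  "force": 30
}}

```text
clock: 7.25
tool_pos: [0.5492, 0.0974, 0.0597]
eef_rot: [0.791, 0.612, 0.001, 0.0]
contact_force: [-0.6, 0.7, 0.1]
opening: 0.533
finger_force: 0.0
```

Emit:
{"op": "step_arm", "data": {
  "series": [
    [0,0,0,0,0,0,0.6],
    [0,0,0,0,0,0,0.7],
    [0,0,0,0,0,0,0.75],
    [0,0,0,0,0,0,0.8],
    [0,0,0,0,0,0,0.85],
    [0,0,0,0,0,0,1],
    [0,0,0,0,0,0,1],
    [0,0,0,0,0,0,1]
  ]
}}

```text
clock: 8.05
tool_pos: [0.5509, 0.0968, 0.0595]
eef_rot: [0.791, 0.612, 0.001, 0.001]
contact_force: [5.4, -2.0, -1.6]
opening: 0.226
finger_force: 30.0
```

Gripped at 20 mm. I'll relieve the side load, then begin the pull in small steps.

Emit:
{"op": "step_arm", "data": {
  "series": [
    [2,-0.5,0,0,0,0,1],
    [0,0,1,0,0,0,1],
    [0,0,1,0,0,0,1],
    [0,0,1,0,0,0,1],
    [0,0,0,0,0,0,1],
    [0,0,0,0,0,0,1]
  ]
}}

```text
clock: 8.65
tool_pos: [0.5508, 0.0968, 0.0619]
eef_rot: [0.791, 0.612, 0.0, -0.0]
contact_force: [2.9, -1.2, -5.0]
opening: 0.224
finger_force: 30.0
```

Emit:
{"op": "step_arm", "data": {
  "series": [
    [1,0,1,0,0,0,1],
    [0,0,1,0,0,0,1],
    [0,0,1,0,0,0,1],
    [0,0,0,0,0,0,1]
  ]
}}

```text
clock: 9.05
tool_pos: [0.5508, 0.0967, 0.0648]
eef_rot: [0.791, 0.612, -0.001, -0.0]
contact_force: [1.3, 0.7, -10.0]
opening: 0.219
finger_force: 30.0
```

Emit:
{"op": "step_arm", "data": {
  "series": [
    [0,0,0.7,0,0,0,1],
    [0,0,0.7,0,0,0,1],
    [0,0,0,0,0,0,1],
    [0,0,0,0,0,0,1]
  ]
}}

```text
clock: 9.45
tool_pos: [0.5508, 0.0968, 0.0662]
eef_rot: [0.791, 0.612, -0.001, -0.0]
contact_force: [-1.0, 0.8, -10.9]
opening: 0.22
finger_force: 30.0
```

Emit:
{"op": "step_arm", "data": {
  "series": [
    [0,0,0.5,0,0,0,1],
    [0,0,0,0,0,0,1],
    [0,0,0,0,0,0,1],
    [0,0,0,0,0,0,1],
    [0,0,0,0,0,0,1],
    [0,0,0,0,0,0,1]
  ]
}}

```text
clock: 10.05
tool_pos: [0.5508, 0.0968, 0.0668]
eef_rot: [0.791, 0.612, -0.001, -0.0]
contact_force: [-4.9, 2.2, -12.5]
opening: 0.226
finger_force: 30.0
```

Emit:
{"op": "step_arm", "data": {
  "series": [
    [0,0,0,0,0,0,1],
    [0,0,0,0,0,0,1],
    [0,0,0,0,0,0,1],
    [0,0,0,0,0,0,1],
    [0,0,0,0,0,0,1],
    [0,0,0,0,0,0,1]
  ]
}}

```text
clock: 10.65
tool_pos: [0.5509, 0.0968, 0.0668]
eef_rot: [0.791, 0.612, -0.001, -0.0]
contact_force: [-4.7, 1.8, -13.6]
opening: 0.223
finger_force: 30.0
```

This one's clip is sound: about 1.5 N/mm, held at 12–13 N for 1.2 s. Ease it back.

Emit:
{"op": "step_arm", "data": {
  "series": [
    [-1,0.3,-1.5,0,0,0,1],
    [0,0,-1.5,0,0,0,1],
    [0,0,-1.5,0,0,0,1],
    [0,0,-1.5,0,0,0,1],
    [0,0,-1,0,0,0,1],
    [0,0,-0.7,0,0,0,1],
    [0,0,0,0,0,0,1],
    [0,0,0,0,0,0,1]
  ]
}}

```text
clock: 11.45
tool_pos: [0.5509, 0.0968, 0.0599]
eef_rot: [0.791, 0.612, 0.0, 0.0]
contact_force: [-5.5, 0.4, -1.8]
opening: 0.225
finger_force: 30.0
```

Emit:
{"op": "step_arm", "data": {
  "series": [
    [-1,0.3,-0.4,0,0,0,1],
    [0,0,0,0,0,0,1],
    [0,0,0,0,0,0,0.7],
    [0,0,0,0,0,0,0.6],
    [0,0,0,0,0,0,0.5],
    [0,0,0,0,0,0,0.4],
    [0,0,0,0,0,0,0.4],
    [0,0,0,0,0,0,0.4]
  ]
}}

```text
clock: 12.25
tool_pos: [0.55, 0.0975, 0.059]
eef_rot: [0.791, 0.612, 0.0, 0.0]
contact_force: [-0.4, -0.6, -0.5]
opening: 0.599
finger_force: 0.0
```

Released. Now the far cradle, 160 mm along the rack.

Emit:
{"op": "step_arm", "data": {
  "series": [
    [0,0,20,0,0,0,0.4],
    [0,0,30,0,0,0,0.4],
    [0,0,30,0,0,0,0.4],
    [6,22,10,0,0,0,0.4],
    [9,34,0,0,0,0,0.4],
    [10,38,0,0,0,0,0.4],
    [9,34,0,0,0,0,0.4],
    [5,18,0,0,0,0,0.4],
    [2,8,0,0,0,0,0.4],
    [0,0,0,0,0,0,0.4],
    [0,0,0,0,0,0,0.4],
    [0,0,0,0,0,0,0.4]
  ]
}}

```text
clock: 13.45
tool_pos: [0.5909, 0.2491, 0.1488]
eef_rot: [0.791, 0.611, -0.001, 0.001]
contact_force: [-0.3, -0.8, -0.8]
opening: 0.598
finger_force: 0.0
```

```bash
python3 - <<'E'
from m import *
s=r.get_state(); print(s['tool_pos'],s['eef_rot'])
for n in ('side','wrist'):
    p,d,c,o=blue(n,n+'4.png')
    for ce,P in o:
        z=P[:,2]; t=P[z>.125]
        print(n,ce.round(),len(P),'bar',P[(z>.1)&(z<.114)].mean(0).round(4),'zmax',z.max().round(4))
        if len(t)>5:
            for sgn in (1,-1):
                q=t[sgn*(t[:,1]-P[:,1].mean())>0]
                if len(q)>4: print('   stub',q.mean(0).round(4),len(q))
E
```

```text
[0.59087488 0.24911656 0.14882588] [ 7.91319214e-01  6.11402574e-01 -6.58869642e-04  5.99310624e-04]
side [275. 244.] 668 bar [0.5471 0.0979 0.1086] zmax 0.1334
   stub [0.5603 0.1431 0.1289] 25
   stub [0.5359 0.0516 0.1287] 30
side [217. 294.] 611 bar [0.5923 0.2686 0.1093] zmax 0.2657
   stub [0.5971 0.2969 0.1334] 33
wrist [282. 205.] 3001 bar [0.5925 0.2594 0.1093] zmax 0.1312
   stub [0.6022 0.296  0.129 ] 389
wrist [283. 270.] 176 bar [0.581  0.2122 0.1094] zmax 0.1109
wrist [282. 290.] 259 bar [nan nan nan] zmax 0.1306
   stub [0.5776 0.2087 0.1287] 133
   stub [0.5799 0.2042 0.129 ] 126
wrist [283. 348.] 758 bar [0.5645 0.1453 0.1073] zmax 0.1309
   stub [0.5623 0.1443 0.1282] 207<stdin>:7: RuntimeWarning: Mean of empty slice.
  ret = um.true_divide(
```

View pics/wrist4.png

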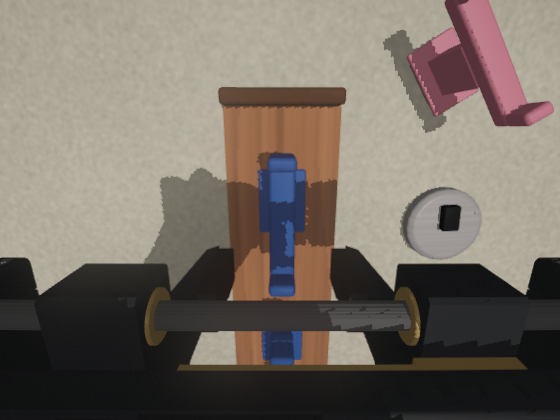

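The wrist view shows the far bar at column 283, midway between the fingers (columns 222 and 343); its centre is (590.5,251). The first cradle's bar and stubs are back at their original height. Descend and grip.

Emit:
{"op": "step_arm", "data": {
  "series": [
    [0.5,2.3,-15,0,0,0,0.4],
    [0,0,-20,0,0,0,0.4],
    [0,0,-20,0,0,0,0.4],
    [0,0,-15,0,0,0,0.4],
    [0,0,-10,0,0,0,0.4],
    [0,0,-6,0,0,0,0.4],
    [0,0,-3,0,0,0,0.4],
    [0,0,0,0,0,0,0.5],
    [0,0,0,0,0,0,0.6],
    [0,0,0,0,0,0,0.7],
    [0,0,0,0,0,0,0.75],
    [0,0,0,0,0,0,0.8],
    [0,0,0,0,0,0,0.85],
    [0,0,0,0,0,0,1],
    [0,0,0,0,0,0,1],
    [0,0,0,0,0,0,1]
  ],
  "force": 30
}}

```text
clock: 15.15
tool_pos: [0.5916, 0.2538, 0.0603]
eef_rot: [0.791, 0.612, 0.0, 0.0]
contact_force: [-0.2, 0.2, 3.9]
opening: 0.224
finger_force: 30.0
```

Emit:
{"op": "step_arm", "data": {
  "series": [
    [0,0,1,0,0,0,1],
    [0,0,1,0,0,0,1],
    [0,0,1,0,0,0,1],
    [0,0,1,0,0,0,1],
    [0,0,0,0,0,0,1],
    [0,0,0,0,0,0,1]
  ]
}}

```text
clock: 15.75
tool_pos: [0.5912, 0.2537, 0.0639]
eef_rot: [0.791, 0.612, -0.0, -0.0]
contact_force: [-0.1, 0.6, -2.0]
opening: 0.224
finger_force: 30.0
```

Emit:
{"op": "step_arm", "data": {
  "series": [
    [0,0,1,0,0,0,1],
    [0,0,1,0,0,0,1],
    [0,0,1,0,0,0,1],
    [0,0,1,0,0,0,1],
    [0,0,1,0,0,0,1],
    [0,0,1,0,0,0,1],
    [0,0,0,0,0,0,1],
    [0,0,0,0,0,0,1],
    [0,0,0,0,0,0,1]
  ]
}}

```text
clock: 16.65
tool_pos: [0.5912, 0.2537, 0.0699]
eef_rot: [0.791, 0.612, -0.0, 0.0]
contact_force: [0.3, 0.4, -2.0]
opening: 0.228
finger_force: 30.0
```

It rises with its weight only (~2 N), so this clip is broken. Lift it out and carry it over above the other cradle.

Emit:
{"op": "step_arm", "data": {
  "series": [
    [0,0,3,0,0,0,1],
    [0,0,6,0,0,0,1],
    [0,0,10,0,0,0,1],
    [0,0,15,0,0,0,1],
    [0,0,22,0,0,0,1],
    [0,0,28,0,0,0,1],
    [0,0,28,0,0,0,1],
    [0,0,20,0,0,0,1],
    [0,-5,10,0,0,0,1],
    [-2,-12,3,0,0,0,1],
    [-4,-20,0,0,0,0,1],
    [-5,-28,0,0,0,0,1],
    [-6,-32,0,0,0,0,1],
    [-6,-32,0,0,0,0,1],
    [-6,-32,0,0,0,0,1],
    [-6,-32,0,0,0,0,1],
    [-6,-32,0,0,0,0,1],
    [-6,-32,0,0,0,0,1],
    [-6,-32,0,0,0,0,1],
    [-6,-32,0,0,0,0,1]
  ]
}}

```text
clock: 18.65
tool_pos: [0.5303, -0.0699, 0.2141]
eef_rot: [0.791, 0.612, -0.001, -0.0]
contact_force: [0.5, -0.5, -1.7]
opening: 0.222
finger_force: 30.0
```

Emit:
{"op": "step_arm", "data": {
  "series": [
    [-6,-32,0,0,0,0,1],
    [-6,-28,0,0,0,0,1],
    [-6,-22,0,0,0,0,1],
    [-4,-16,0,0,0,0,1],
    [-2,-8,0,0,0,0,1],
    [0,-4,0,0,0,0,1],
    [0,0,0,0,0,0,1],
    [0,0,0,0,0,0,1],
    [0,0,0,0,0,0,1],
    [0,0,0,0,0,0,1]
  ]
}}

```text
clock: 19.65
tool_pos: [0.5085, -0.1765, 0.215]
eef_rot: [0.79, 0.613, 0.0, -0.0]
contact_force: [0.0, -0.9, -1.3]
opening: 0.224
finger_force: 30.0
```

```bash
python3 - <<'E'
from m import *
print(r.get_state()['tool_pos'],r.get_state()['contact_force'])
for n in ('side','top'):
    p,d,c,o=blue(n,n+'5.png')
    for ce,P in o: print(n,ce.round(),len(P),P.mean(0).round(3),P.min(0).round(3),P.max(0).round(3))
p=cv2.imread('pics/side5.png');q=cv2.imread('pics/side1.png')
# dish from side view rim (start picture): ellipse of edge points cast on z=.028
c=r.get_calibration('side'); g=cv2.Canny(q,30,80); v,u=np.nonzero(g[150:215,305:390]); W=onz(c,np.c_[u+305,v+150],.028)[:,:2]*1000
W=W[abs(np.hypot(*(W-[507,-198]).T)-84)<7]
for _ in range(8):
    A=np.c_[2*W,np.ones(len(W))]; s=np.linalg.lstsq(A,(W**2).sum(1),rcond=None)[0]; rad=np.sqrt(s[2]+s[0]**2+s[1]**2)
    e=np.hypot(*(W-s[:2]).T)-rad; W=W[abs(e)<max(2,1.5*e.std())]
print('dish side',s[:2],rad,len(W))
cv2.imwrite('pics/s5.png',cv2.convertScaleAbs(cv2.resize(p[80:320,170:470],(750,600)),alpha=1.6))
E
```

```text
[ 0.5085116  -0.17649721  0.21498386] [ 0.02104733 -0.93496712 -1.2660071 ]
side [346. 120.] 152 [ 0.513 -0.146  0.267] [ 0.501 -0.184  0.224] [ 0.531 -0.127  0.286]
side [351. 139.] 211 [ 0.502 -0.168  0.201] [ 0.482 -0.205  0.192] [ 0.532 -0.144  0.237]
side [275. 244.] 590 [0.545 0.101 0.085] [ 0.522 -0.002  0.038] [0.575 0.149 0.132]
top [236. 222.] 343 [0.55  0.092 0.098] [0.531 0.048 0.037] [0.571 0.135 0.131]
top [355. 233.] 102 [ 0.515 -0.142  0.271] [ 0.505 -0.162  0.195] [ 0.528 -0.129  0.287]
dish side [ 511.34261081 -201.1951223 ] 82.21770663811884 123
```

View pics/s5.png

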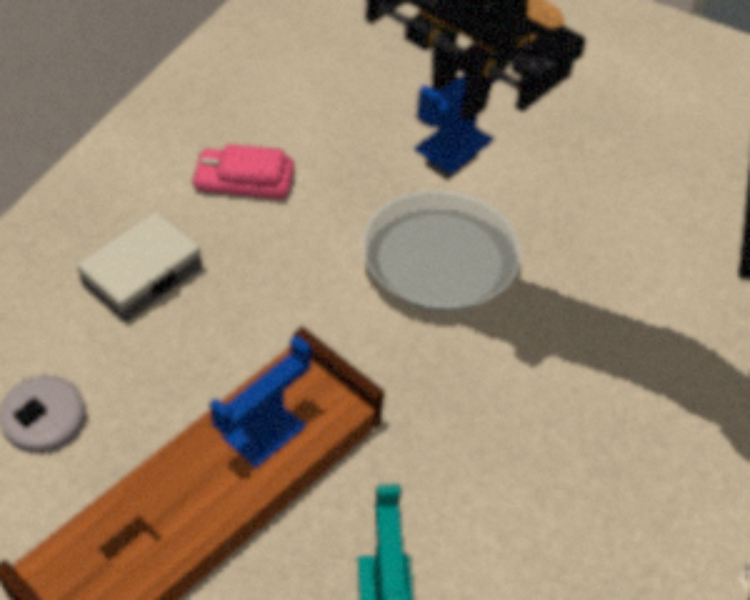

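Side view: the cradle hangs upright over the dish, the socket at crop (125,535) is empty and the sound cradle is in place. From two views the dish centre is about (509.5,-199.5). Shift and lower.

Emit:
{"op": "step_arm", "data": {
  "series": [
    [1,-5,0,0,0,0,1],
    [1,-9,-5,0,0,0,1],
    [0.5,-5,-15,0,0,0,1],
    [0,-1.5,-25,0,0,0,1],
    [0,0,-30,0,0,0,1],
    [0,0,-25,0,0,0,1],
    [0,0,-20,0,0,0,1],
    [0,0,-15,0,0,0,1],
    [0,0,-10,0,0,0,1],
    [0,0,-5,0,0,0,1],
    [0,0,-3,0,0,0,1],
    [0,0,0,0,0,0,1],
    [0,0,0,0,0,0,1]
  ]
}}

```text
clock: 21.05
tool_pos: [0.5112, -0.198, 0.0625]
eef_rot: [0.791, 0.612, 0.0, 0.001]
contact_force: [-0.2, -0.6, -1.5]
opening: 0.221
finger_force: 30.0
```

Emit:
{"op": "step_arm", "data": {
  "series": [
    [0,0,-2,0,0,0,1],
    [0,0,-2,0,0,0,1],
    [0,0,-1.5,0,0,0,1],
    [0,0,-1,0,0,0,1],
    [0,0,-1,0,0,0,1],
    [0,0,-1,0,0,0,1],
    [0,0,-1,0,0,0,1],
    [0,0,-1,0,0,0,1],
    [0,0,0,0,0,0,1],
    [0,0,0,0,0,0,1]
  ]
}}

```text
clock: 22.05
tool_pos: [0.5108, -0.1978, 0.0514]
eef_rot: [0.791, 0.612, 0.0, -0.0]
contact_force: [0.1, -0.2, -2.0]
opening: 0.222
finger_force: 30.0
```

Emit:
{"op": "step_arm", "data": {
  "series": [
    [0,0,-0.5,0,0,0,1],
    [0,0,-0.5,0,0,0,1],
    [0,0,-0.5,0,0,0,1],
    [0,0,0,0,0,0,1],
    [0,0,0,0,0,0,1]
  ]
}}

```text
clock: 22.55
tool_pos: [0.5109, -0.1979, 0.0502]
eef_rot: [0.791, 0.612, 0.0, 0.0]
contact_force: [-0.7, 0.6, 3.3]
opening: 0.226
finger_force: 30.0
```

Touchdown. Release, then retreat.

Emit:
{"op": "step_arm", "data": {
  "series": [
    [0,0,0.4,0,0,0,1],
    [0,0,0,0,0,0,0.75],
    [0,0,0,0,0,0,0.7],
    [0,0,0,0,0,0,0.6],
    [0,0,0,0,0,0,0.5],
    [0,0,0,0,0,0,0.4],
    [0,0,0,0,0,0,0.4],
    [0,0,0,0,0,0,0.4],
    [0,0,10,0,0,0,0.4],
    [0,0,20,0,0,0,0.4],
    [0,0,30,0,0,0,0.4],
    [0,0,40,0,0,0,0.4],
    [0,0,40,0,0,0,0.4],
    [0,0,40,0,0,0,0.4],
    [-10,-40,20,0,0,0,0.4],
    [-10,-45,0,0,0,0,0.4],
    [-10,-45,0,0,0,0,0.4],
    [-10,-45,0,0,0,0,0.4],
    [0,0,0,0,0,0,0.4],
    [0,0,0,0,0,0,0.4]
  ]
}}

```text
clock: 24.55
tool_pos: [0.47, -0.3737, 0.2506]
eef_rot: [0.792, 0.611, 0.0, -0.0]
contact_force: [-0.3, -0.2, -0.5]
opening: 0.6
finger_force: 0.0
```

```bash
python3 - <<'E'
from m import *
print(r.get_state()['tool_pos'])
ps=[]
for n in ('side','top'):
    p,d,c,o=blue(n); ps.append(p)
    for ce,P in o:
        z=P[:,2];t=P[z>z.max()-.012]; print(n,ce.round(),len(P),P.min(0).round(3),P.max(0).round(3),'rect',cv2.minAreaRect((P[z>.07][:,:2]*1000).astype(np.float32)))
a=cv2.resize(ps[0][130:330,170:400],(400,348));b=cv2.resize(ps[1][180:300,280:418],(400,348))
cv2.imwrite('pics/f.png',cv2.convertScaleAbs(np.hstack([a,b]),alpha=1.6))
E
```

```text
[ 0.46996418 -0.37367782  0.25059216]
side [349. 168.] 323 [ 0.481 -0.246  0.028] [ 0.535 -0.149  0.123] rect ((508.36090087890625, -197.49456787109375), (100.02005004882812, 19.79071617126465), 76.1019287109375)
side [275. 242.] 505 [ 0.523 -0.003  0.036] [0.575 0.149 0.134] rect ((547.9061279296875, 96.69092559814453), (104.87712097167969, 21.222299575805664), 73.32589721679688)
top [236. 222.] 360 [0.528 0.048 0.036] [0.571 0.135 0.132] rect ((546.9581909179688, 91.37625122070312), (88.49360656738281, 18.513593673706055), 74.95660400390625)
top [362. 237.] 320 [ 0.492 -0.243  0.028] [ 0.531 -0.151  0.121] rect ((509.30322265625, -196.8422393798828), (93.44291687011719, 18.486997604370117), 76.34284973144531)
```

View pics/f.png

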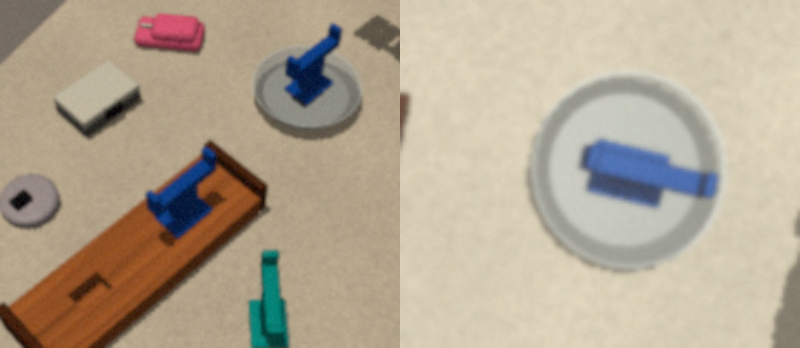

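The cradle stands upright in the middle of the dish, within about 3 mm. The sound one is seated in the rack, and the gripper is clear.

```bash
python3 -c "
from plant import r
print(r.finish_job())"
```

```text
the job is handed in; nothing more can be done
None
```

I handed the job in: the nearer cradle's clip held a pull of about 12–13.6 N for just over a second and settled back in the rack, and the far cradle lifted out with only its weight (about 2 N) and now stands upright within about 3 mm of the middle of the dish.

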